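Set up a turned shaft on V-blocks for clocking

ROBOT

A 6-joint arm with a two-finger parallel gripper is mounted at the origin on the work surface. World frame = base frame: x ahead of the robot, y to its left, z up, the work surface at z = 0. Lengths are in m, angles in rad, forces in N, time in s.
With the tool pointing down it reaches from about 0.275 to 0.75 m from the base axis. Payload 10.2 kg.
Tool frame: the origin (TCP) lies midway between the tips of the shut fingers; the grasp point (between the pads) lies 19 mm behind it (env.hold_point_z is the distance from the TCP to the grasp point, in m); z points along the fingers, y is the line along which they close (so a half turn about z gives the same grasp; the last joint's range is limited). The gripper opens to 85 mm and grips with 20 to 120 N. Pads are 22 mm wide; open, the fingers measure 114 mm over their backs; the gripper's body (76 mm by 85 mm) begins 54 mm behind the grasp point. The pads swing forward as they close: fully open they stand 13 mm farther back than shut.
Start: joints at [1.107, 0.313, 1.498, -0, 1.331, -0.223], TCP at [0.125, 0.51, 0.231] pointing down, gripper open.
Joint ranges: [-2.94, 2.94], [-0.97, 2.17], [0.19, 2.56], [-1.23, 4.37], [0.02, 3.11], [-2.88, 2.88]. Speed limits (rad/s): [2.39, 2.39, 3.01, 3.14, 3.14, 3.14].

INTERFACE

Orientations are given as a unit quaternion [x, y, z, w].
In Python, from bench import env, kinematics, monitor, eyes, job gives the robot as it stands. The module is installed in compiled form; this text tells all that it offers. Calls block until the motion is done:
- env.reach(position, orientation): joint-space move of the TCP to a pose.
- env.movel(position, velocity=0.15, frame=None, guard=None): straight line of the TCP; frame=None keeps the orientation; velocity is the mean speed in m/s. With guard (N) it stops when the force on the tool has changed by that much, and returns True; else False.
- env.set_joints(angles): joint-space move.
- env.release() and env.close_gripper(effort=None): open the fingers fully, or close them until they stop; effort is the grip in N (None keeps the last).
- env.hold(seconds).
- kinematics.ik(position, orientation): joint angles nearest the present ones, or None.
- monitor.sense(): the state.
- eyes.grab_frame(name): name is "scene" or "side" or "wrist"; returns a dict with "frame" (384x512x3 uint8, red, green, blue), "mtx" (3x3 intrinsics, pixels), "k1" (the pictures are not rectified: a ray, as slopes to the right and down, at radius r is drawn at 1 + k1 r^2 times it, then the intrinsics apply), "view" (4x4, takes a point from world to camera coordinates). Camera axes: x right, y down, z forward; pixel columns grow to the right and rows downward; lengths in m; the calibration is good to about 2 mm. A picture is of the moment at which its call begins. There is no depth.
A pose or a line that the arm cannot do raises env.MotionError and nothing moves.
- job.hand_in(): hands the job in; it is judged then, once.
The state is a dict: "clock": time; "joints": joint angles; "qvel": joint speeds; "joint_efforts": joint torques, N m; "position": TCP position; "ee_rot": TCP orientation; "contact_force": force on the tool from outside, world axes, zero at the start; "ft_torque": the same for the moment, N m; "finger_gap": opening from 0.0 (shut) to 1.0 (fully open); "gripper_force": force on a finger pad.
Only numpy, scipy, OpenCV 4.12 (cv2) and the standard library are available. Lean on these libraries where they do the work, as an engineer would, in place of code of your own. Each camera call takes 0.05 s, during which the arm holds its last target. There are 200 camera calls.

TASK

Set the turned shaft up for clocking on the granite plate: in line with the middle of the steel end stop and along the plate's long way, first stand the two V-blocks, the bright one next to the stop and the black one beyond it, then lay the shaft level in both vees, its thick journal in the bright block and its thin journal in the black one, each block under about the middle of its journal, with the shaft's thick end close to the stop (touching, or a gap of up to 20 mm). Last of all stand the dial gauge behind the shaft, on the side away from the robot, arm square to the shaft, so that its plunger hangs over the middle of the shaft's square. Set everything down gently, dropping nothing, let go, and do not disturb the oil bottle and the micrometer.

Things in the scene. Friction and masses are not known exactly. Their poses are not given: they have to be found in the camera images.
- plate: Fixed dark granite surface plate lying flat on the bench, 200 (its x) x 300 (its y, the long way) x 50 mm high; origin at the centre of its underside, so its working top is at z = 50 mm. Its x axis points away from the robot (behind), its y axis to the robot's left, turned by up to about 9 degrees.
- stop: Fixed bright steel block with bored holes on the plate near its left or right end, 75 (x) x 25 (y) x 50 mm high; axes parallel to the plate's; origin at the centre of its underside, on the plate's top. Its stop face is the one 12.5 mm from its origin that looks to the plate's middle. The shaft's line runs along y through its origin, about 50 mm to the robot's side of the plate's middle.
- case: Fixed closed wooden gauge-block case, 80 (x) x 36 (y) x 28 mm high, light wood with brass clasp, on the plate at the end opposite the stop; it stays; origin at the centre of its underside.
- vbright: Loose bright silvery V-block, 50 (x) x 30 (y) x 40 mm high, 0.36 kg, standing on the bench vee up; origin at the centre of its underside; the 90 degree vee runs along its y axis, mouth 34 mm wide, and carries the thick 24 mm journal with its axis 40 mm above the block's underside.
- vblack: Loose black V-block, 50 (x) x 30 (y) x 40 mm high, 0.36 kg, standing on the bench vee up; origin at the centre of its underside; the 90 degree vee runs along its y axis, mouth 22.6 mm wide, and carries the thin 16 mm journal with its axis 40 mm above the block's underside.
- shaft: Loose steel shaft 162 mm long, 0.55 kg, lying on the bench: square middle 28 x 28 mm, 46 mm long (grip here); round journals 58 mm long, the +x one 24 mm thick, the -x one 16 mm thick. Origin on the axis at the middle of the square, x along the axis to the thick end; journal middles at x = +52 and -52 mm, ends at +81 and -81 mm. Rests on the square, axis 14 mm up.
- gauge: Loose upright dial gauge stand, 0.6 kg: blue base 44 x 44 x 42 mm (red switch on +x face); from its middle a round post 12 mm thick up to 178 mm, free to grip from 125 mm up; at 112 mm an arm runs to -x to a dial 42 mm across, 60 mm from the post, facing -x, with its plunger hanging straight down. Origin at the centre of the base's underside.
- gauge_tip (a point): Lower tip of the dial gauge's plunger, at x = -60, y = 0, z = 64 mm in the stand's frame: with the shaft in the V-blocks and the stand on the plate it hangs 10 mm above the square without touching.
- oil: Loose amber oil bottle with yellow label and red cap, 42 mm across, 105 mm high, standing on the bench; not to be disturbed; origin at the centre of its underside.
- mic: Loose green outside micrometer lying on the bench, about 55 x 140 x 20 mm; not to be disturbed; origin at the underside of its frame, spindle and thimble along its +y axis, up to 104 mm out, the frame round the origin.
Not all that is in view belongs to the job. What is shaped like the vbright but red is not meant. There is more than one size of the gauge; the one meant has the size given above.

How it is judged:
By the outcome, as a careful person would: the job done as asked, in the order asked, and still so for the second after the job is handed in, with the robot touching nothing.
It also fails if it takes over 120 s, if anything falls off the work surface, if the arm or the gripper's body presses on something with over 40 N, if the wrist force passes 120 N, or if a joint passes its speed limit or range.

## Working session

There is one attempt and no reset: what is moved stays moved. The work goes in short steps, each a Python script; the robot and the scene stay as the last script left them, time stands still between calls to the robot, and variables do not carry over. Pictures are saved under pics/ and viewed, at most 14 in all, crops included, and the job is handed in when it is done.

```bash
mkdir -p pics; cat > h.py <<'E'
import numpy as np, cv2
from bench import env, kinematics, monitor, eyes, job
def snap(cam,fn,crop=None,s=1.5):
    f=eyes.grab_frame(cam); np.savez(f'pics/{fn}.npz',**{k:np.array(f[k]) for k in f})
    save(fn,fn,crop,s)
def save(src,fn,crop=None,s=1.5):
    im=np.load(f'pics/{src}.npz')['frame'][...,::-1]
    if crop: im=im[crop[1]:crop[3],crop[0]:crop[2]]
    cv2.imwrite(f'pics/{fn}.png',cv2.resize(im,None,fx=s,fy=s,interpolation=cv2.INTER_CUBIC))
def pix(src,u,v,z):
    """world point at height z seen at pixel (u,v)"""
    f=np.load(f'pics/{src}.npz'); k=float(f['k1'])
    d=np.linalg.solve(f['mtx'],[u,v,1.])[:2]; s=d.copy()
    for _ in range(30): s=d/(1+k*(s@s))
    R,t=f['view'][:3,:3],f['view'][:3,3]
    c=-R.T@t; r=R.T@np.array([*s,1]); return c+r*(z-c[2])/r[2]
def proj(src,P):
    f=np.load(f'pics/{src}.npz'); q=f['view'][:3,:3]@np.array(P,float)+f['view'][:3,3]
    s=q[:2]/q[2]; s=s*(1+float(f['k1'])*(s@s)); return (f['mtx']@[*s,1])[:2]
E
python3 - <<'E'
from h import *
snap('scene','s0'); snap('side','d0'); snap('wrist','w0')
a=np.hstack([cv2.imread(f'pics/{n}.png') for n in('s0',)])
for n in('s0','d0','w0'):
    f=np.load(f'pics/{n}.npz'); R=f['view'][:3,:3]; print(n,-R.T@f['view'][:3,3],R[2],f['k1'])
print(env.hold_point_z,monitor.sense()['ee_rot'])
E
```

```text
s0 [ 1.33118721 -0.8828187   0.88107724] [-0.54350704  0.62576507 -0.55948027] -0.08958103862837148
d0 [ 0.33990926 -0.67464789  0.84360596] [ 0.20106782  0.63366087 -0.74702452] 0.01913089545926826
w0 [0.04670146 0.52936373 0.37262983] [ 0.30757247 -0.07529853 -0.94854062] -0.027086636516425778
0.0187 [ 1.20085976e-01  9.92763377e-01 -4.58826448e-04 -1.57024473e-04]
```

View pics/s0.png

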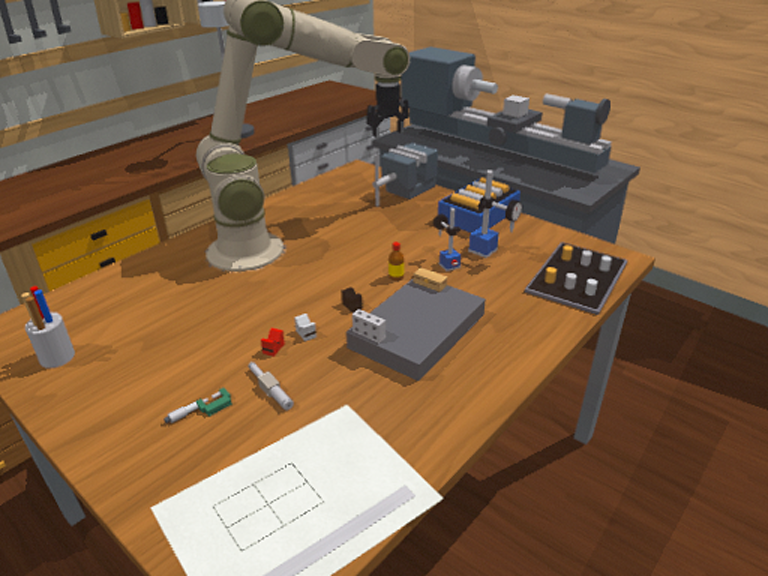

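View pics/d0.png

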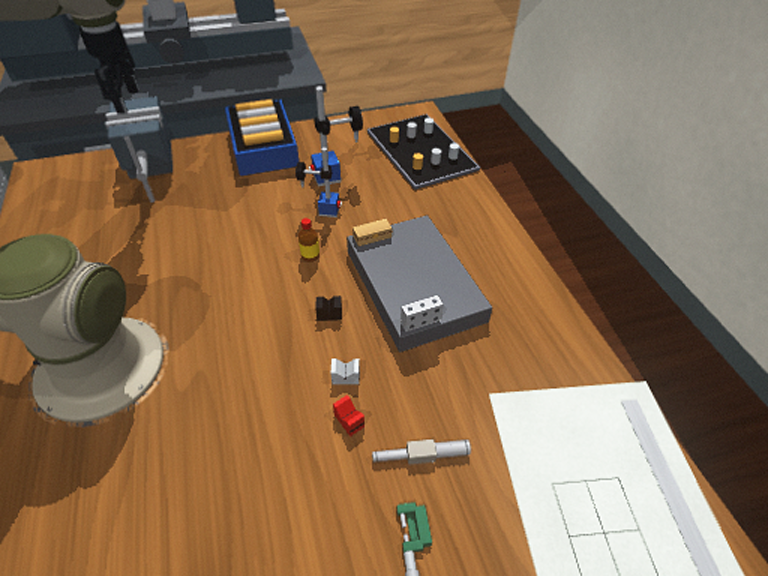

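The scene shows the stop at the plate's right (-y) end and the case at the left. The blocks, the shaft and the micrometer are on the right in front, and the two gauges are at the back left. Next I'll look at enlarged crops of the side view.

```bash
python3 - <<'E'
from h import *
save('d0','d0a',(185,50,345,240),3.15); save('d0','d0b',(195,185,335,325),4.2)
E
```

```text
(no output)
```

View pics/d0a.png

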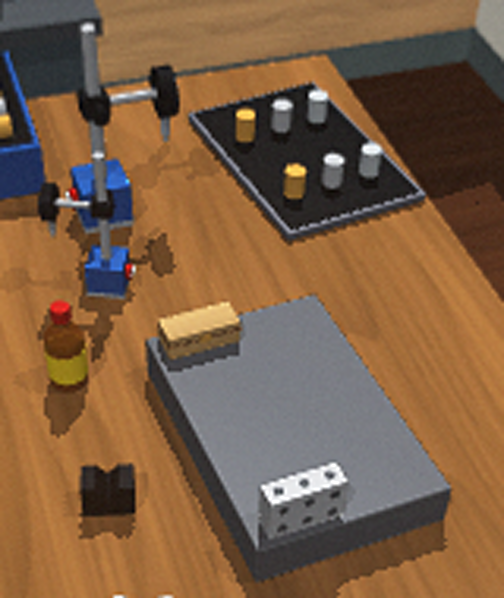

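View pics/d0b.png

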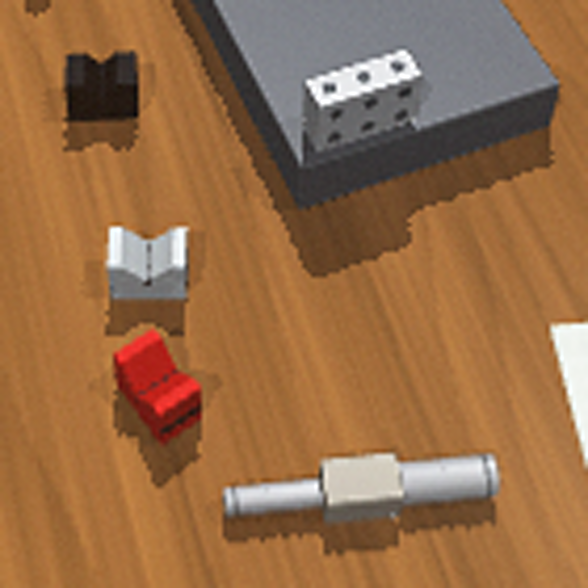

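```bash
python3 - <<'E'
from h import *
np.set_printoptions(precision=4,suppress=True)
A=lambda u,v:(185+u/3.15,50+v/3.15); B=lambda u,v:(195+u/4.2,185+v/4.2)
def show(n,f,z,*pts):
    P=[pix('d0',*f(*p),z) for p in pts]; print(n,[p[:2].round(4).tolist() for p in P], [round(float(np.linalg.norm(a-b)),4) for a,b in zip(P,P[1:])])
show('plate top lb,rb,rf,lf',A,.05,(148,345),(316,296),(449,491)); show('plate B rf lf',B,.05,(556,85),(302,165))
show('stop top lf rf rb lb',B,.1,(313,106),(425,79),(407,51),(306,78))
show('case top fl fr br bl',A,.078,(165,345),(241,322),(233,304),(158,328))
show('black top fl fr br bl',B,.04,(66,88),(138,85),(135,52),(67,56)); show('black bottom f',B,0,(66,122),(138,119))
show('bright top fl fr br bl',B,.04,(108,262),(187,264),(187,228),(110,228)); show('bright bot',B,0,(109,300),(187,300))
show('shaft axis endL,endR',B,.014,(226,503),(493,475)); show('square top',B,.028,(321,461),(397,455),(404,488),(326,503))
show('gA base bottom f / top f',A,0,(87,291),(127,295)); show('gA top',A,.042,(87,270),(127,272),(130,250))
show('gB base bottom f',A,0,(83,222),(131,222)); show('gB top f',A,.042,(75,198),(131,194))
E
```

```text
plate top lb,rb,rf,lf [[0.5223, 0.1507], [0.7186, 0.1744], [0.7415, -0.1198]] [0.1978, 0.2952]
plate B rf lf [[0.7421, -0.1175], [0.5499, -0.1324]] [0.1928]
stop top lf rf rb lb [[0.5583, -0.124], [0.6362, -0.1234], [0.6336, -0.0974], [0.5614, -0.1004]] [0.0779, 0.0262, 0.0722]
case top fl fr br bl [[0.5323, 0.1168], [0.6166, 0.128], [0.6171, 0.157], [0.532, 0.1433]] [0.085, 0.0291, 0.0862]
black top fl fr br bl [[0.4141, -0.0146], [0.4634, -0.0264], [0.4688, 0.004], [0.4211, 0.0142]] [0.0506, 0.0309, 0.0488]
black bottom f [[0.4111, -0.0129], [0.4618, -0.0251]] [0.0521]
bright top fl fr br bl [[0.4095, -0.1628], [0.4575, -0.1787], [0.4647, -0.1523], [0.4167, -0.1379]] [0.0506, 0.0274, 0.0502]
bright bot [[0.4069, -0.166], [0.456, -0.1807]] [0.0513]
shaft axis endL,endR [[0.44, -0.3267], [0.5969, -0.3557]] [0.1595]
square top [[0.499, -0.3241], [0.5432, -0.3335], [0.5398, -0.3536], [0.4935, -0.3491]] [0.0451, 0.0204, 0.0465]
gA base bottom f / top f [[0.4885, 0.3115], [0.5316, 0.2915]] [0.0475]
gA top [[0.4889, 0.2979], [0.5315, 0.2818], [0.5442, 0.3191]] [0.0455, 0.0394]
gB base bottom f [[0.512, 0.4412], [0.5694, 0.4246]] [0.0597]
gB top f [[0.5043, 0.4347], [0.5714, 0.4238]] [0.068]
```

View pics/w0.png

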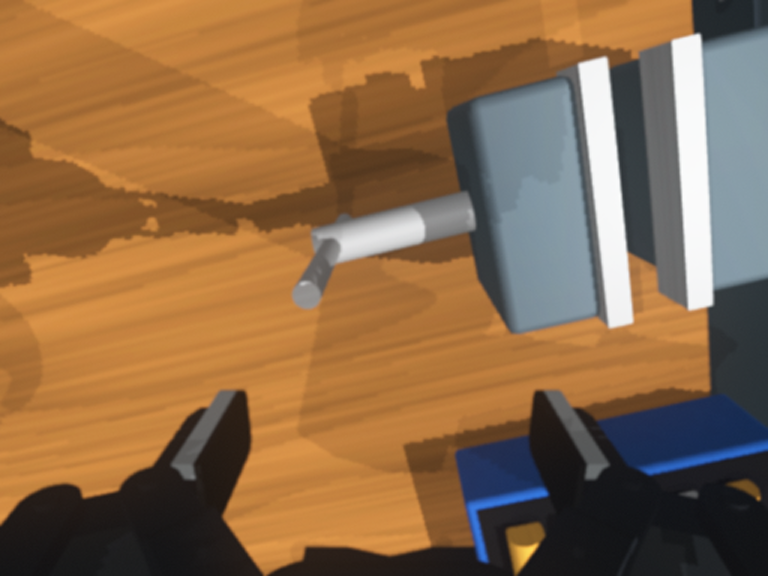

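The wrist view shows only the vise and the tray. The front gauge's base measures about 45 mm, so that's the one meant; the rear one measures about 62 mm. Next come close wrist looks at the stop, the blocks and the shaft.

```bash
cat >> h.py <<'E'
def q(deg):
    p=np.radians(deg+90)/2; return [np.cos(p),np.sin(p),0,0]   # tool down, closing line at deg
def rad(d): return np.array([np.cos(np.radians(d)),np.sin(np.radians(d))])
def st():
    s=monitor.sense(); print('t %.2f'%s['clock'],'pos',s['position'].round(4) if hasattr(s['position'],'round') else s['position'],'F',np.round(s['contact_force'],1),'gap %.3f'%s['finger_gap'],'grip',np.round(s['gripper_force'],1),'j6 %.2f'%s['joints'][5])
def tile(names,crops,fn,s):
    ims=[cv2.resize(np.load(f'pics/{n}.npz')['frame'][c[1]:c[3],c[0]:c[2],::-1],None,fx=s,fy=s,interpolation=cv2.INTER_CUBIC) for n,c in zip(names,crops)]
    cv2.imwrite(f'pics/{fn}.png',np.vstack([np.hstack(ims[i:i+2]) for i in range(0,len(ims),2)]))
E
python3 - <<'E'
from h import *
looks=[('lp',(.585,-.02,.33),5),('lk',(.441,-.006,.22),-13),('lb',(.437,-.158,.22),-17),('ls',(.518,-.341,.25),-100)]
for n,p,d in looks:
    if kinematics.ik(p,q(d)) is None: d+=180
    print(n,d); env.reach(p,q(d)); env.hold(.2); snap('wrist',n); st()
    print(proj(n,[p[0],p[1],.04]))
tile([l[0] for l in looks],[(56,0,456,300)]*4,'t1',1.0)
E
```

```text
lp 5
t 2.91 pos [ 0.585  -0.0197  0.33  ] F [-0.1  0.8  0.9] gap 0.998 grip 0.0 j6 -0.32
[258.91788626 153.30329942]
lk -13
t 3.92 pos [ 0.4418 -0.0062  0.2203] F [ 0.4 -0.4  0.5] gap 0.999 grip 0.0 j6 -0.05
[257.69014345 173.37221558]
lb -17
t 4.83 pos [ 0.4372 -0.1571  0.2201] F [-0.1 -0.1  0.1] gap 1.001 grip 0.0 j6 -0.30
[259.01257751 174.51770282]
ls -100
t 6.24 pos [ 0.518  -0.3406  0.2502] F [ 0.7  1.2 -0.4] gap 0.996 grip 0.0 j6 0.97
[260.5839887  166.73766797]
```

View pics/t1.png

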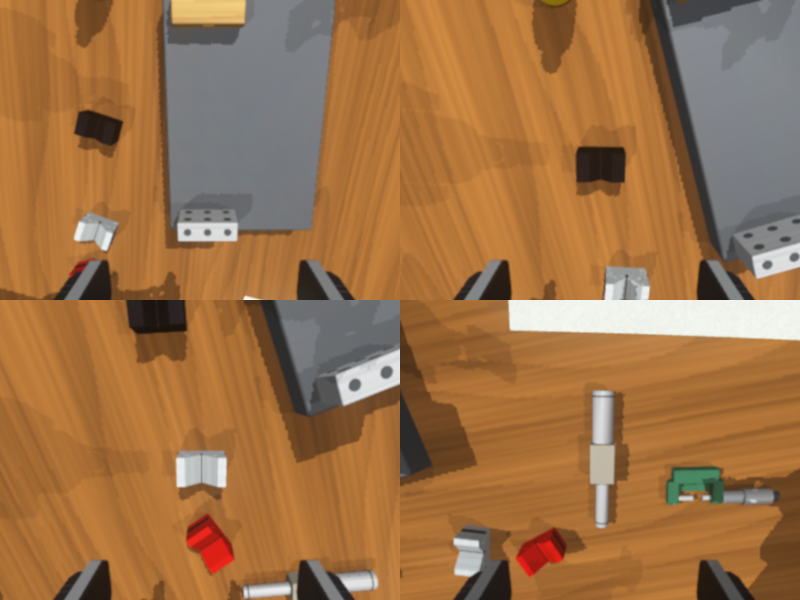

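The four looks show each target square on. An enlarged tile will give the corner positions.

```bash
python3 - <<'E'
from h import *
tile(['lp','lk','lb','ls'],[(180,100,380,250),(160,90,360,240),(160,95,360,245),(160,85,360,235)],'t2',2)
E
```

```text
(no output)
```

View pics/t2.png

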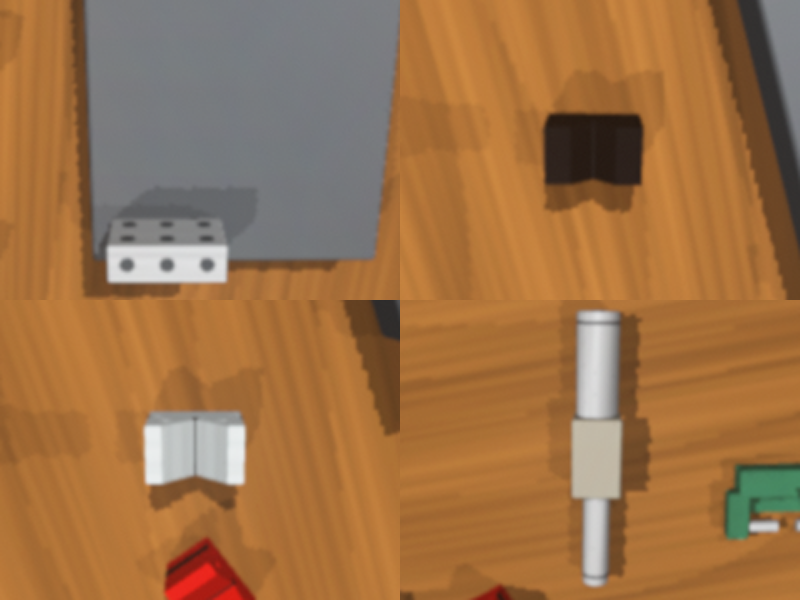

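```bash
python3 - <<'E'
from h import *
O={'lp':(180,100,0,0),'lk':(160,90,400,0),'lb':(160,95,0,300),'ls':(160,85,400,300)}
def W(n,u,v,z): o=O[n]; return pix(n,o[0]+(u-o[2])/2,o[1]+(v-o[3])/2,z)[:2]
def ang(d): return round(float(np.degrees(np.arctan2(d[1],d[0]))),2)
def quad(n,c,z):  # bl, br, tr, tl in picture
    P=[W(n,*p,z) for p in c]; print(n,'c',np.mean(P,0).round(4),'ang x',ang(P[1]-P[0]),ang(P[2]-P[3]),'sizes',[round(float(np.linalg.norm(P[i]-P[i-1])),4) for i in range(4)])
quad('lp',[(107,283),(227,283),(226,245),(107,245)],.1)
quad('lk',[(545,184.5),(641.5,184.5),(642,126),(545,126)],.04)
quad('lb',[(146,485),(245,485),(245,425),(144,425)],.04)
quad('ls',[(572,498.5),(621,499),(621.5,419),(571.5,419)],.028)
for n,a,b,z in [('ls',(595,584),(597.5,312),.014),('lp',(95,259),(86,0),.05),('lp',(375,260),(400,0),.05),('lp',(95,259),(375,260),.05)]:
    A,B=W(n,*a,z),W(n,*b,z); print(n,A.round(4),B.round(4),ang(B-A))
E
```

```text
lp c [ 0.5983 -0.1065] ang x 5.07 5.07 sizes [0.0258, 0.0753, 0.0258, 0.0731]
lk c [ 4.413e-01 -2.000e-04] ang x -12.96 -12.95 sizes [0.0302, 0.0493, 0.0302, 0.0482]
lb c [ 0.4361 -0.1558] ang x -16.86 -16.86 sizes [0.0312, 0.0508, 0.0312, 0.0503]
ls c [ 0.5179 -0.3383] ang x -100.48 -99.88 sizes [0.046, 0.0283, 0.0463, 0.0278]
ls [ 0.4365 -0.323 ] [ 0.5965 -0.3526] -10.49
lp [ 0.5504 -0.1296] [0.5347 0.0444] 95.17
lp [ 0.7469 -0.113 ] [0.7288 0.0621] 95.89
lp [ 0.5504 -0.1296] [ 0.7469 -0.113 ] 4.81
```

```bash
cat >> h.py <<'E'
S=np.array([.598,-.107]); YAW=5.1; u=rad(YAW+90); v=rad(YAW)
def pick(p,d,z,h=.12,effort=60,up=.2):
    env.reach([*p,z+h],q(d)); env.movel([*p,z],velocity=.1); env.close_gripper(effort); st()
    env.movel([*p,up],velocity=.15); st()
def place(p,d,z,h=.1,guard=6,open_=True):
    env.reach([*p,z+h],q(d)); env.hold(.3); env.movel([*p,z+.012],velocity=.12); env.hold(.2)
    print('guard',env.movel([*p,z-.001],velocity=.02,guard=guard)); st()
    if open_: env.release(); env.hold(.2); env.movel([*p,z+h],velocity=.12); st()
E
python3 - <<'E'
from h import *
pick([.4363,-.1562],-16.9,.006); place(S+.0505*u,YAW,.056)
snap('wrist','b1')
pick([.4415,-.0008],-13,.006); place(S+.1545*u,YAW,.056)
p=S+.1*u; env.reach([*p,.27],q(YAW)); env.hold(.2); snap('wrist','b2',(130,60,390,255),3)
E
```

```text
t 9.18 pos [ 0.4364 -0.1563  0.0064] F [-2.   0.6  5. ] gap 0.574 grip 63.2 j6 -0.30
t 10.62 pos [ 0.436  -0.156   0.1992] F [-0.5 -0.2 -4.1] gap 0.577 grip 62.6 j6 -0.30
guard True
t 13.36 pos [ 0.5934 -0.0567  0.0564] F [-0.9  0.4  4.6] gap 0.576 grip 63.4 j6 -0.38
t 15.00 pos [ 0.5931 -0.0566  0.1552] F [-1.5  0.1 -0.6] gap 1.000 grip 0.0 j6 -0.38
t 17.52 pos [ 0.4417 -0.0008  0.0064] F [-2.  -0.   4.7] gap 0.576 grip 63.1 j6 -0.04
t 18.97 pos [ 0.4411 -0.0007  0.1993] F [-0.2  0.2 -3.5] gap 0.577 grip 62.4 j6 -0.04
guard True
t 21.59 pos [0.5841 0.0469 0.0564] F [ 0. -0.  4.] gap 0.576 grip 63.2 j6 -0.21
t 23.23 pos [0.5839 0.0469 0.1552] F [ 0.3 -0.6 -0.8] gap 1.001 grip 0.0 j6 -0.21
```

View pics/b2.png

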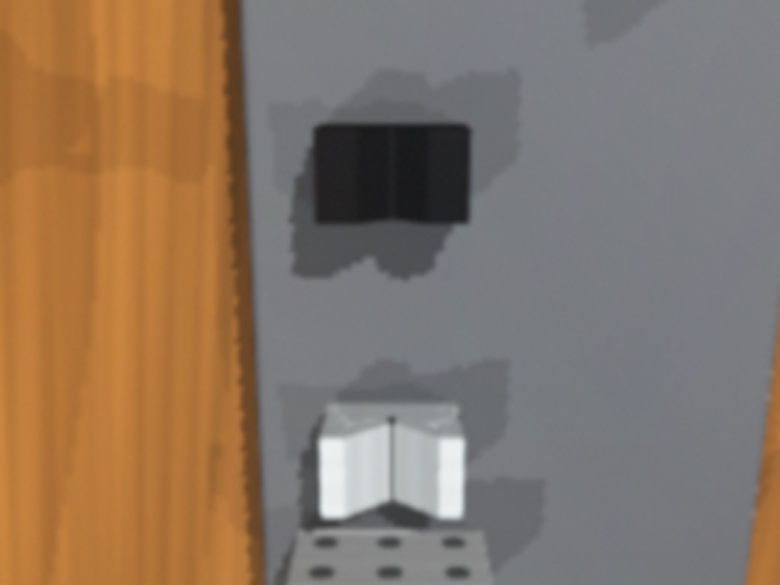

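Both blocks stand with their vees in one line, at column 391, in line with the middle stop hole (389). Next is the shaft.

```bash
python3 - <<'E'
from h import *
C=lambda a,b:pix('b2',130+a/3,60+b/3,.09)[:2]
for n,pts in {'bright':[(319,520),(464,520),(465,437),(318,437)],'blackfront':[(315,223),(470,223)]}.items():
    m=np.mean([C(*p) for p in pts],0)-S; print(n,m@u,m@v)
ax=rad(-10.5)
pick(np.array([.5179,-.3383])+.007*ax,79.5,.003,effort=100,up=.22)
p=S+(.1025-.007)*u
env.reach([*p,.22],q(YAW)); place(p,YAW,.079,guard=8,open_=False)
snap('side','c1',(230,120,330,240),5)
E
```

```text
bright 0.05069464155287217 0.0010894434149533445
blackfront 0.1399879190633578 0.0012093836275534674
t 27.59 pos [ 0.525  -0.3398  0.0035] F [-0.7 -0.4  3.8] gap 0.308 grip 99.6 j6 -2.15
t 29.19 pos [ 0.5246 -0.3393  0.2191] F [ 0.3 -0.1 -5.3] gap 0.312 grip 98.6 j6 -2.15
guard True
t 33.05 pos [ 0.5893 -0.0118  0.0793] F [-0.7 -0.4  5.4] gap 0.309 grip 100.7 j6 -0.31
```

View pics/c1.png

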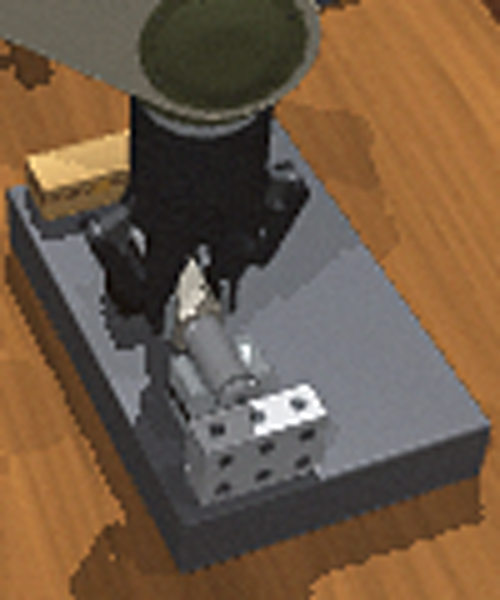

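Side view: the shaft is seated in the vees, with its thick end by the stop. I'll release, check, then look at the gauge.

```bash
python3 - <<'E'
from h import *
p=S+(.1025-.007)*u
env.release(); env.hold(.3); env.movel([*p,.27],velocity=.15); env.hold(.2); snap('wrist','c2'); st()
env.reach([.5176,.311,.30],q(-20)); env.hold(.2); snap('wrist','g1'); st()
tile(['c2','g1'],[(150,60,350,260),(150,60,350,260)],'t3',2)
im=cv2.imread('pics/t3.png'); print(im.shape)
E
```

```text
t 35.69 pos [ 0.5894 -0.0119  0.2697] F [-0.4 -0.6  0.9] gap 1.001 grip 0.0 j6 -0.31
t 37.20 pos [0.518  0.3103 0.2999] F [-0.5  0.1 -0.5] gap 0.999 grip 0.0 j6 0.70
(400, 800, 3)
```

View pics/t3.png

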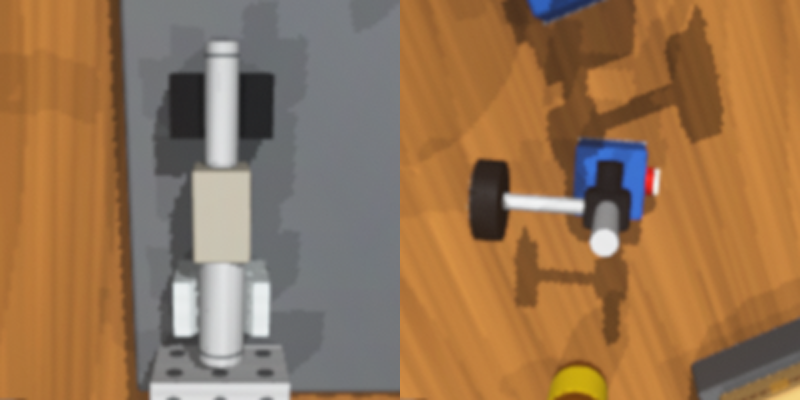

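Left half: the shaft lies in both vees. Right half: gauge post top at tile (604,242), arm from (508,201) to (583,206).

```bash
python3 - <<'E'
from h import *
G=lambda a,b,z:pix('g1',150+(a-400)/2,60+b/2,z)[:2]; C=lambda a,b,z:pix('c2',150+a/2,60+b/2,z)[:2]
ang=lambda d:np.degrees(np.arctan2(d[1],d[0]))
sq=np.mean([C(*p,.104) for p in[(193,170),(250,168),(250,262),(194,262)]],0); m=sq-S; print('square',sq,m@u,m@v)
e=[C(223,360,.096)-S,C(220,380,.1)-S]; print('end',[x@u for x in e]); print('axis',ang(C(222,45,.095)-C(220,350,.098)))
P=G(604,242,.178); print('post',P)
print('arm',ang(G(583,206,.112)-G(508,201,.112)),ang(P-G(488,199,.112)),np.linalg.norm(P-G(488,199,.112)))
print('base',ang(G(646,146,.042)-G(577,140,.042)),G(577,140,.042),G(646,146,.042))
E
```

```text
square [ 0.58998007 -0.00292609] 0.10437481878292026 0.0012634024633409642
end [np.float64(0.024578879814745307), np.float64(0.014828342634952987)]
axis 94.82727939193147
post [0.51549195 0.3200443 ]
arm -23.948046938573757 -24.218110507669486 0.0609575390112988
base -24.949608984495846 [0.50641965 0.35092543] [0.54431377 0.33329567]
```

```bash
python3 - <<'E'
from h import *
g=np.array([.5155,.3195])
env.reach([*g,.26],q(-24.2)); env.movel([*g,.138],velocity=.1); st(); env.close_gripper(70); st()
env.movel([*g,.29],velocity=.12); st()
t=np.array([.5896,-.0037])+.06*v
env.reach([*t,.29],q(YAW)); env.hold(.3); env.movel([*t,.20],velocity=.1); env.hold(.3); st()
snap('side','e1',(210,60,340,240),3.3)
E
```

```text
t 38.85 pos [0.5158 0.3196 0.1387] F [-0.  -0.1  0.6] gap 1.003 grip 0.0 j6 0.78
t 39.52 pos [0.5153 0.3196 0.1381] F [-1.1  0.6  1.9] gap 0.121 grip 68.2 j6 0.78
t 40.94 pos [0.5153 0.3194 0.2892] F [ 0.3 -0.1 -5.6] gap 0.117 grip 68.1 j6 0.78
t 43.89 pos [0.6494 0.0016 0.2003] F [-0.3  0.  -5.8] gap 0.122 grip 68.1 j6 -0.27
```

View pics/e1.png

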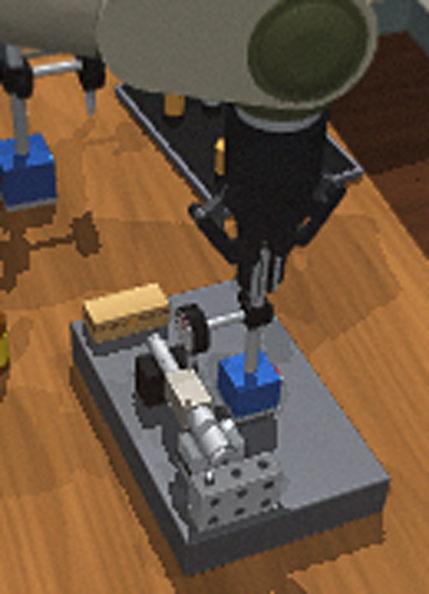

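The gauge hangs upright behind the shaft with its arm square to it. I'll set it down now.

```bash
python3 - <<'E'
from h import *
t=np.array([.5896,-.0037])+.06*v
print(env.movel([*t,.1865],velocity=.02,guard=5)); st()
env.release(); env.hold(.3); env.movel([*t,.30],velocity=.12); st()
p=np.array([.61,-.0]); env.reach([*p,.36],q(YAW)); env.hold(.3); snap('wrist','f1'); snap('side','f2')
a=np.load('pics/f1.npz')['frame'][60:260,150:350,::-1]; b=np.load('pics/f2.npz')['frame'][90:240,210:360,::-1]
cv2.imwrite('pics/t4.png',np.hstack([cv2.resize(x,(400,400),interpolation=cv2.INTER_CUBIC) for x in(a,b)]))
E
```

```text
True
t 44.52 pos [0.6492 0.0017 0.1881] F [-0.6 -0.6  6.4] gap 0.124 grip 69.4 j6 -0.27
t 46.63 pos [0.6492 0.0017 0.2991] F [-0.1 -0.1 -0.2] gap 1.001 grip 0.0 j6 -0.27
```

View pics/t4.png

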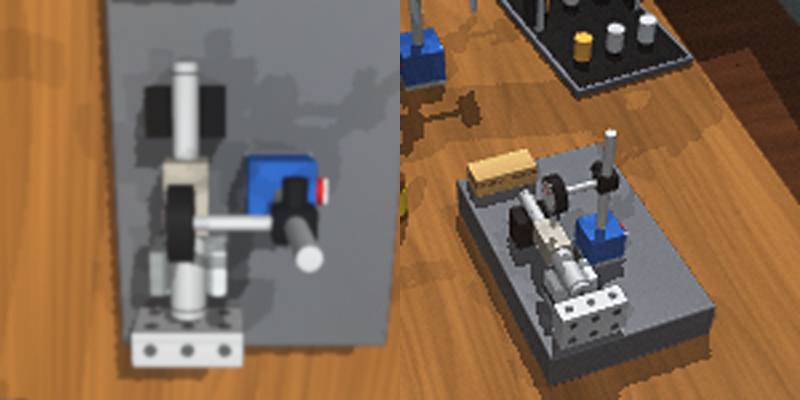

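```bash
python3 - <<'E'
from h import *
F=lambda a,b,z:pix('f1',150+a/2,60+b/2,z)[:2]
f=lambda n,x:print(n,(x-S)@u,(x-S)@v)
f('post',F(309,259,.228)); f('dial',F(181,222,.162)); f('sq+y edge',F(186,160,.104)); f('post lo',F(294,212,.16))
E
```

```text
post 0.10357420432516502 0.061266074819881576
dial 0.10384520799891225 0.0017839484203663798
sq+y edge 0.1280600658055777 0.001917219808020759
post lo 0.10889002580021202 0.061818199759525294
```

The dial is within about 2 mm of the square's middle and the arm is square to the shaft.

```bash
python3 -c "
from h import *
print(job.hand_in()); st()"
```

```text
the job is handed in; nothing more can be done
None
the job is handed in; nothing more can be done
```

The job is done and handed in at about 48 s: both V-blocks, the shaft (about 10 mm from the stop) and the dial gauge are in place in the order asked, with the plunger within about 2 mm of the middle of the square; I did not measure the oil bottle and micrometer again at the end.

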